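# Load the check standard into a bench photometer with a push-push lid catch

## Robot

A 7-joint arm with a two-finger parallel gripper is mounted at the origin on the work surface. World frame = base frame: x ahead of the robot, y to its left, z up, the work surface at z = 0. Lengths are in m, angles in rad, forces in N, time in s.
With the tool pointing down it reaches from about 0.425 to 0.875 m from the base axis. Payload 8.4 kg.
Tool frame: the origin (TCP) lies midway between the tips of the shut fingers; the grasp point (between the pads) lies 19 mm behind it (arm.hold_point_z is the z of the grasp point in the tool frame, in m); z points along the fingers, y is the direction in which the jaws open and shut (so a half turn about z gives the same grasp; the last joint's range is limited). The gripper opens to 85 mm and grips with 20 to 120 N. Pads are 22 mm wide; open, the fingers measure 114 mm over their backs; the gripper's body (76 mm by 85 mm) begins 54 mm behind the grasp point. The pads swing forward as they close: fully open they stand 13 mm farther back than shut.
Start: joints at [1.013, 0.333, 0.04, 1.465, -0.013, 1.343, -0.059], TCP at [0.288, -0.583, 0.231] pointing down, gripper open.
Joint ranges: [-2.58, 2.58], [-0.38, 2.09], [-1.3, 1.39], [0.25, 2.4], [-1.5, 4.64], [0.08, 2.09], [-2.65, 2.65]. Speed limits (rad/s): [2.22, 2.22, 2.79, 2.79, 3.14, 3.14, 3.14].

## Interface

Orientations are given as a unit quaternion [w, x, y, z].
In Python, from rig import sensors, cams, arm gives the robot as it stands.
- The arm moves only by the tool apply_moves, never from a script. Its argument "deltas" is a list of rows, each an object of numbers: "dx", "dy", "dz": the shift along the tool's x, y, z in m; "ax", "ay", "az": the turn, a rotation vector about the tool's x, y, z in degrees; "hand": the opening, from 0 (shut) to 1 (fully open). A call has 1 to 10 rows; each row shifts and turns the commanded pose from where the row before left it, along the tool's axes as they then stand; what a row does not reach is not made up. A row lasts 1/10 s, in which the tool goes at most 50 mm and 8.59 degrees, less where a joint would pass 70% of its speed; a pose out of reach is approached as far as the arm can. A call is refused whole if a number of a shift passes 0.05 or a number of a turn 8.59, either way. A call with a gripper value outside its range is refused whole. The fingers move at their own pace and stop on an object; "force" is the grip in N (left out, the last holds). Time passes only in rows, so rows that do not move let the fingers close. It gives the time, the measured TCP pose, the force and the opening at its end, in the units of the state.
- sensors.read_state(): the state, without advancing time (a new reading comes with each control period).
- cams.snapshot(name): name is "scene" or "top"; returns a dict with "image" (384x512x3 uint8, red, green, blue), "camera_matrix" (3x3 intrinsics, pixels), "R" (3x3) and "t" (3): a world point X has camera coordinates R X + t. Camera axes: x right, y down, z forward; pixel columns grow to the right and rows downward; lengths in m; the calibration is good to about 2 mm. A picture is of the moment at which its call begins. There is no depth.
- arm.close_job(): hands the job in, once; it reports no verdict.
The state is a dict: "clock": time; "q": joint angles; "qd": joint speeds; "joint_efforts": joint torques, N m; "eef_pos": TCP position; "ee_rot": TCP orientation; "wrist_force": force on the tool from outside, world axes, zero at the start; "moment": the same for the moment, N m; "gripper_width": finger opening in m.
Only numpy, scipy, OpenCV 4.12 (cv2) and the standard library are available. Lean on these libraries where they do the work, as an engineer would, in place of code of your own. Each camera call takes 0.05 s, during which the arm holds its last target. There are 200 camera calls.

## Task

Ready the photometer for its check: press the front ledge of its closed lid to free the push-push catch so that the lid springs open, and lower the tall glass standard from the wooden holder, without dropping it, fully down into the sample well. Then swing the lid shut and press its ledge again until the catch holds the lid down by itself. Press the lid gently, as the catch is delicate, and leave the short standards, the flask and the wash bottle undisturbed.

Things in the scene. Friction and masses are not known exactly. Their poses are not given: they have to be found in the camera images.
- photometer: bench photometer, white and grey plastic, fixed, 252 long (x) x 190 wide (y) mm; origin at bench level straight below the sample well; its +x axis points from the keypad front towards the lid's hinge at the rear (case from x -165 to +87 mm). Under the lid a plinth 78 mm wide rises to 72 mm; the case round it is 64 mm high, with a sloped keypad panel at the front, x -165 to -75 mm.
- well (a point): centre of the mouth of the round sample well, level with the plinth's top (72 mm above the bench): hole 26 mm across and 30 mm deep with a small chamfer. The lid covers it when closed. A 60 mm standard fully down in it stands 30 mm out of the plinth.
- hinge (a point): middle of the lid's hinge axis, which runs along the photometer's y axis; 62 mm behind the well centre and 4 mm above the plinth's top.
- lid (a joint): angle of the black lid about its hinge (rad): 0 = closed, held by the catch; 1.745 = fully open, leaning 10 degrees back; slightly negative while pressed past closed. Lid 118 mm long from the hinge, 88 mm wide, 0.15 kg, a hollow shell. A damped spring drives it open in about 2.5 s: about 3 N at the ledge when closed, less towards open; damped, so swing it shut slowly.
- pad (a point): middle of the flat top of the lid's front ledge, the place to press; moves with the lid. Ledge 28 mm deep (14 mm each way), 88 mm wide. 104 mm in front of the hinge axis; closed, 19 mm above the axis. Behind the ledge the lid rises steeply to a hood 17 mm higher. A steel tongue under this point reaches 20 mm below the lid's rim.
- holder: fixed wooden holder for the standards, 150 (x) x 46 (y) x 30 mm high, origin at the centre of its underside; three round holes in a row along its x axis, 48 mm apart, each 26 mm across and 15 mm deep, one standard in each. Which hole has the tall one varies.
- standard_mid (a point): centre (half-way up) of the tall check standard: a solid glass cylinder with a black cap, 24 mm in diameter and 60 mm high, 50 g, upright in the holder with 15 mm of it in the hole. Its z axis is its own axis.
- short_a_mid (a point): centre of a short standard, same look and diameter (24 mm), 40 mm high; leave it in the holder.
- short_b_mid (a point): centre of the other short standard, 24 mm in diameter, 40 mm high; leave it in the holder.
- standard: the same tall standard; origin at the centre of its underside.
- flask: conical glass flask, 76 mm across the foot, 120 mm high, loose; origin at the centre of its underside. Leave alone.
- wash_bottle: white plastic wash bottle with red cap and a thin spout, 62 mm in diameter, 185 mm high, loose; origin at the centre of its underside. Leave alone.
- catch_slot (a point): slot of the push-push catch in the plinth, below the ledge. Pressing the closed lid down to a firm stop, then letting go, frees it; pressing the shut lid to the same stop, then letting go, holds it at 0. The stop lies 4.5 to 11 mm (unknown, only felt) below closed at the ledge; the catch changes over in the last 2 mm before it. 2.5 to 6 N up to the stop, then hard; over 12 N breaks it.
Not all that is in view belongs to the job. Leave any purple or yellow look-alike of the standard alone.

How it is judged:
By the outcome, as a careful person would: the job done as asked, in the order asked, and still so for the second after the job is handed in, with the robot touching nothing.
It also fails if it takes over 70 s, if anything falls off the work surface, if the arm or the gripper's body presses on something with over 40 N, if the wrist force passes 120 N, or if a joint passes its speed limit or range.

## Working session

There is one attempt and no reset: what is moved stays moved. The work goes in short steps, Python scripts to look and compute and a tool call to move; the robot and the scene stay as the last step left them, time stands still between calls to the robot, and variables do not carry over. Pictures are saved under pics/ and viewed, about 8 in all and at most 12, crops included, and the job is handed in when it is done.

Besides the shell and the picture viewer there is one more tool, called after "Request:" by a JSON object that holds its "api" and its "payload". apply_moves: Moves the arm, as the interface text tells. Its arguments: {"type":"object","properties":{"deltas":{"type":"array"},"force":{"type":"number"}},"required":["deltas"]}

```bash
mkdir -p pics; ls; python3 - <<'E'
from rig import sensors,cams,arm
import cv2,numpy as np
print(sensors.read_state(), arm.hold_point_z)
for n in("scene","top"):
    s=cams.snapshot(n); cv2.imwrite(f"pics/{n}0.png",cv2.resize(s["image"][:,:,::-1],(800,600),interpolation=cv2.INTER_CUBIC))
    print(n,s["camera_matrix"],s["R"],s["t"], -s["R"].T@s["t"])
E
```

```text
pics
{'clock': 0.0, 'q': array([ 1.01280586,  0.33388663,  0.03985074,  1.46627534, -0.01340047,
        1.34331815, -0.05851248]), 'qd': array([-0.00010721, -0.00145176,  0.00074711,  0.00065357, -0.00085727,
        0.00067755, -0.00144235]), 'joint_efforts': array([-1.10760913e-03, -6.58543611e+01,  1.36502277e+00, -4.05566883e+01,
        1.68638583e-02,  1.25220927e-02, -3.60158504e-05]), 'eef_pos': array([ 0.28764238, -0.5823724 ,  0.23043466]), 'ee_rot': array([-7.76592088e-04,  9.73804687e-01,  2.27384641e-01, -2.33305270e-04]), 'wrist_force': array([ 0.38923268,  0.68441768, -0.46820916]), 'moment': array([-0.02560859, -0.00406579,  0.01000967]), 'gripper_width': 0.08555053151986282} -0.0187
scene [[431.42375671   0.         254.48603642]
 [  0.         431.42375671 195.78359546]
 [  0.           0.           1.        ]] [[ 0.74829824  0.6632593  -0.01169764]
 [ 0.35149955 -0.41139814 -0.84095163]
 [-0.56258138  0.62517091 -0.54098385]] [-0.52555789 -0.08753909  1.26195684] [ 1.13399742 -0.47637097  0.60293434]
top [[386.37323954   0.         251.35945959]
 [  0.         386.37323954 191.20126793]
 [  0.           0.           1.        ]] [[ 0.01301885 -0.99983546  0.01263203]
 [-0.98272471 -0.01512646 -0.18445414]
 [ 0.18461486 -0.01001243 -0.98275994]] [0.09933347 0.60934138 1.05364246] [0.40300357 0.11908383 1.14661836]
```

View pics/scene0.png

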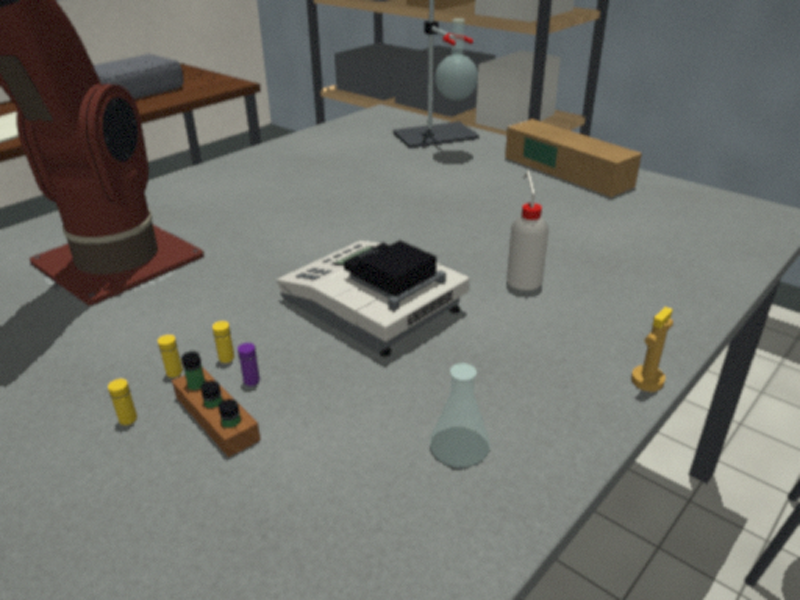

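View pics/top0.png

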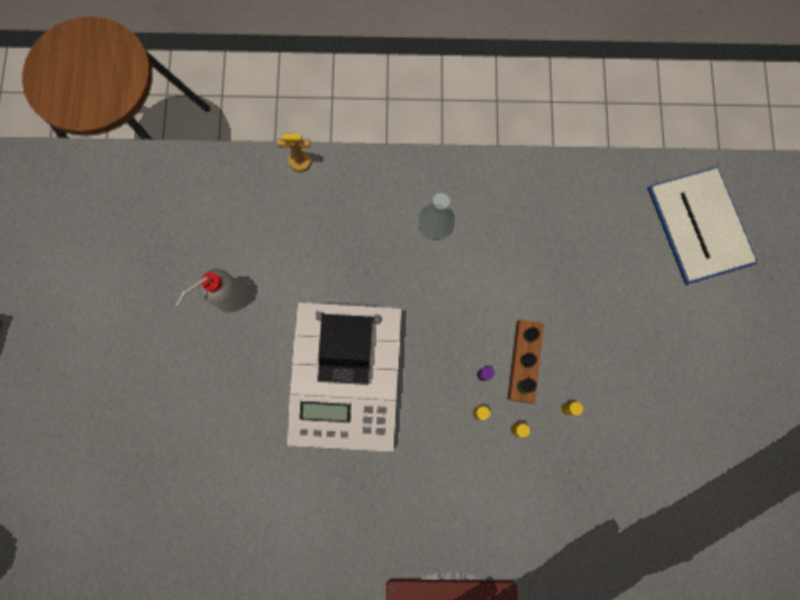

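The scene view shows the photometer at about (375,290), the holder at (215,410) with the tall standard at its near end (192,370), the flask at (460,420) and the bottle at (527,250). The top view shows the photometer at (347,376) and the holder at (527,361), with the tall standard at (527,385). Next I'll enlarge the top view.

```bash
python3 - <<'E'
import cv2,numpy as np
from rig import cams
s=cams.snapshot("top")["image"][:,:,::-1]
# native crop cols 180-360, rows 185-295
c=s[187:292,180:375]; cv2.imwrite("pics/topc.png",cv2.resize(c,None,fx=4,fy=4,interpolation=cv2.INTER_CUBIC)) 
s=cams.snapshot("scene")["image"][:,:,::-1]
c=s[145:295,100:305]; cv2.imwrite("pics/scc.png",cv2.resize(c,None,fx=3.9,fy=3.9,interpolation=cv2.INTER_CUBIC)) 
E
```

```text
(no output)
```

View pics/topc.png

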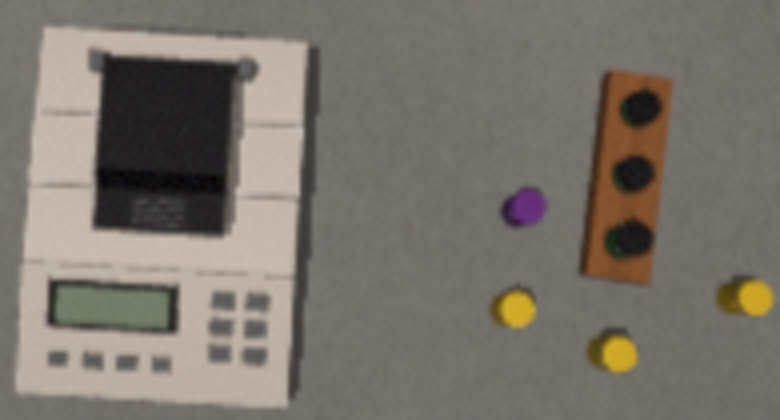

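View pics/scc.png

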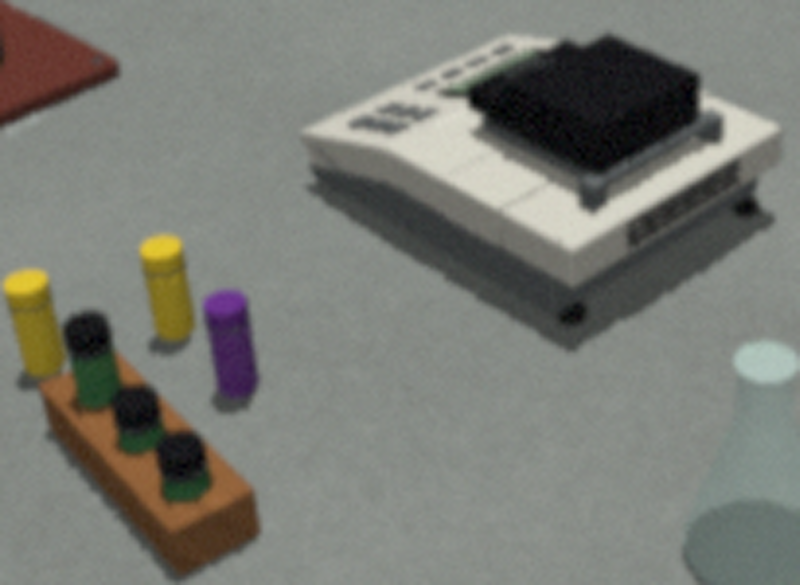

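Top crop, top-face points in pixels:
- Case rear corners at (44,26) and (308,42).
- Ledge front corners at (93,230) and (224,236).
- Caps at (641,107), (634,173), and the tall one at (633,238).

Scene crop:
- Cap tops at (88,323) for the tall one, then (136,397) and (182,445).
- Case rear corners at (572,250) and (782,128).

```bash
cat > h.py <<'E'
from rig import sensors,cams,arm
import numpy as np
from scipy.spatial.transform import Rotation as Ro
def crop2px(x,y,c0,r0,f): return np.array([c0+(x+.5)/f-.5, r0+(y+.5)/f-.5])
T=lambda x,y:crop2px(x,y,180,187,4); S=lambda x,y:crop2px(x,y,100,145,3.9)
def proj(s,X):
    p=s["camera_matrix"]@(s["R"]@np.asarray(X,float)+s["t"]); return p[:2]/p[2]
def back(s,uv,z):
    d=s["R"].T@np.linalg.inv(s["camera_matrix"])@np.r_[uv,1]; c=-s["R"].T@s["t"]
    return c+d*(z-c[2])/d[2]
def rig2(p,l):  # planar pose
    c,s=np.cos(p[2]),np.sin(p[2]); return np.array([p[0]+c*l[0]-s*l[1],p[1]+s*l[0]+c*l[1],l[2]])
def st():
    r=sensors.read_state(); q=r["ee_rot"]; R=Ro.from_quat(np.r_[q[1:],q[0]]).as_matrix(); return r,R
E
python3 - <<'E'
from h import *
from scipy.optimize import least_squares
t=cams.snapshot("top"); s=cams.snapshot("scene")
P=[(t,T(44,26),(.087,.095,.064)),(t,T(308,42),(.087,-.095,.064)),(t,T(93,230),(-.056,.044,.095)),(t,T(224,236),(-.056,-.044,.095)),
(s,S(572,250),(.087,-.095,.064)),(s,S(782,128),(.087,.095,.064))]
H=[(t,T(641,107),(.048,0,.055)),(t,T(634,173),(0,0,.055)),(t,T(633,238),(-.048,0,.075)),(s,S(88,323),(-.048,0,.075)),(s,S(136,397),(0,0,.055)),(s,S(182,445),(.048,0,.055))]
for nm,D,p0 in(("phot",P,(.5,.15,0)),("hold",H,(.5,-.1,0))):
    f=lambda p:np.concatenate([proj(c,rig2(p,l))-uv for c,uv,l in D])
    r=least_squares(f,p0); print(nm,r.x.round(4),r.fun.reshape(-1,2).round(1).tolist())
    for c,uv,l in D: print("  ",back(c,uv,l[2]).round(4),rig2(r.x,l).round(4))
    for l in([(0,0,.072),(-.042,0,.095),(.062,0,.076)] if nm=="phot" else [(-.048,0,.045)]): print(l,rig2(r.x,l).round(4))
r,R=st(); print(R.round(4))
E
```

```text
phot [ 0.5092  0.1915 -0.0365] [[-0.9, -0.5], [-0.2, -1.1], [-0.1, -0.5], [-0.3, -0.4], [-1.3, -0.0], [-1.1, -0.7]]
   [0.5982 0.2806 0.064 ] [0.5996 0.2833 0.064 ]
   [0.5895 0.0929 0.064 ] [0.5926 0.0934 0.064 ]
   [0.4534 0.2372 0.095 ] [0.4548 0.2375 0.095 ]
   [0.4506 0.1489 0.095 ] [0.4516 0.1496 0.095 ]
   [0.5948 0.0952 0.064 ] [0.5926 0.0934 0.064 ]
   [0.6037 0.2821 0.064 ] [0.5996 0.2833 0.064 ]
(0, 0, 0.072) [0.5092 0.1915 0.072 ]
(-0.042, 0, 0.095) [0.4672 0.193  0.095 ]
(0.062, 0, 0.076) [0.5711 0.1893 0.076 ]
hold [ 0.5035 -0.1381 -0.1441] [[-0.2, -1.2], [-0.4, -1.1], [-0.4, -0.8], [-0.7, -0.6], [-0.6, -0.6], [-0.8, -0.9]]
   [ 0.5476 -0.1454  0.055 ] [ 0.551 -0.145  0.055]
   [ 0.5005 -0.139   0.055 ] [ 0.5035 -0.1381  0.055 ]
   [ 0.4539 -0.1323  0.075 ] [ 0.456  -0.1312  0.075 ]
   [ 0.4588 -0.1313  0.075 ] [ 0.456  -0.1312  0.075 ]
   [ 0.506  -0.1385  0.055 ] [ 0.5035 -0.1381  0.055 ]
   [ 0.5544 -0.1456  0.055 ] [ 0.551 -0.145  0.055]
(-0.048, 0, 0.045) [ 0.456  -0.1312  0.045 ]
[[ 8.966e-01  4.428e-01 -3.000e-04]
 [ 4.428e-01 -8.966e-01  5.000e-04]
 [-0.000e+00 -6.000e-04 -1.000e+00]]
```

Request:
{"api": "apply_moves", "payload": {"deltas": [{"dx": 0.03,"dy": -0.03,"az": 7.1,"hand": 0},{"dx": 0.03,"dy": -0.04,"az": 7.1,"hand": 0},{"dx": 0.03,"dy": -0.04,"az": 7.1,"hand": 0},{"dx": 0.02,"dy": -0.045,"az": 7.1,"hand": 0},{"dy": -0.045},{"dy": -0.045},{"dy": -0.045},{"dy": -0.045},{"dy": -0.045},{"dy": -0.045}]}}

```text
invalid input
```

```bash
cat > to.py <<'E'
# usage: to.py x y z yawdeg : remaining shift in current tool axes and turn
import sys; from h import *
r,R=st(); a=[float(v) for v in sys.argv[1:]]
yaw=np.degrees(np.arctan2(R[1,0],R[0,0]))
print("t",r["clock"],"pos",r["eef_pos"].round(4),"yaw",yaw.round(2),"tilt",R[:,2].round(4),"F",r["wrist_force"].round(2),"w",round(r["gripper_width"],4))
if a: print("tool shift mm",(R.T@(np.array(a[:3])-r["eef_pos"])*1e3).round(1),"az",round(yaw-a[3],2))
E
python3 to.py 0.464 0.193 0.13 -2.1
```

```text
t 0.3 pos [ 0.2878 -0.5826  0.231 ] yaw 26.28 tilt [-3.e-04  5.e-04 -1.e+00] F [-0.89 -0.12  0.42] w 0.0854
tool shift mm [ 501.5 -617.3  101.4] az 28.38
```

Request:
{"api": "apply_moves", "payload": {"deltas": [{"dx": 0.03,"dy": -0.03,"dz": 0,"ax": 0,"ay": 0,"az": 7.1,"hand": 0},{"dx": 0.03,"dy": -0.04,"dz": 0,"ax": 0,"ay": 0,"az": 7.1,"hand": 0},{"dx": 0.03,"dy": -0.04,"dz": 0,"ax": 0,"ay": 0,"az": 7.1,"hand": 0},{"dx": 0.02,"dy": -0.045,"dz": 0,"ax": 0,"ay": 0,"az": 7.1,"hand": 0},{"dx": 0,"dy": -0.045,"dz": 0,"ax": 0,"ay": 0,"az": 0,"hand": 0},{"dx": 0,"dy": -0.045,"dz": 0,"ax": 0,"ay": 0,"az": 0,"hand": 0},{"dx": 0,"dy": -0.045,"dz": 0,"ax": 0,"ay": 0,"az": 0,"hand": 0},{"dx": 0,"dy": -0.045,"dz": 0,"ax": 0,"ay": 0,"az": 0,"hand": 0},{"dx": 0,"dy": -0.045,"dz": 0,"ax": 0,"ay": 0,"az": 0,"hand": 0},{"dx": 0,"dy": -0.045,"dz": 0,"ax": 0,"ay": 0,"az": 0,"hand": 0}]}}

```text
clock: 1.3
eef_pos: [0.3633, -0.1314, 0.2315]
ee_rot: [0.0, 1.0, -0.019, 0.0]
wrist_force: [0.4, 0.7, -0.2]
gripper_width: -0.0005
```

```bash
python3 to.py 0.464 0.193 0.13 -2.1
```

```text
t 1.3 pos [ 0.3633 -0.1314  0.2315] yaw -2.12 tilt [ 6.e-04 -6.e-04 -1.e+00] F [ 0.37  0.72 -0.2 ] w -0.0005
tool shift mm [  88.5 -328.   101.4] az -0.02
```

Request:
{"api": "apply_moves", "payload": {"deltas": [{"dx": 0.03,"dy": -0.045,"dz": 0,"ax": 0,"ay": 0,"az": 0,"hand": 0},{"dx": 0.03,"dy": -0.045,"dz": 0,"ax": 0,"ay": 0,"az": 0,"hand": 0},{"dx": 0.03,"dy": -0.045,"dz": 0,"ax": 0,"ay": 0,"az": 0,"hand": 0},{"dx": 0,"dy": -0.045,"dz": 0.02,"ax": 0,"ay": 0,"az": 0,"hand": 0},{"dx": 0,"dy": -0.045,"dz": 0.02,"ax": 0,"ay": 0,"az": 0,"hand": 0},{"dx": 0,"dy": -0.045,"dz": 0.02,"ax": 0,"ay": 0,"az": 0,"hand": 0},{"dx": 0,"dy": -0.04,"dz": 0.02,"ax": 0,"ay": 0,"az": 0,"hand": 0},{"dx": 0,"dy": -0.018,"dz": 0.01,"ax": 0,"ay": 0,"az": 0,"hand": 0},{"dx": 0,"dy": 0,"dz": 0.01,"ax": 0,"ay": 0,"az": 0,"hand": 0},{"dx": 0,"dy": 0,"dz": 0,"ax": 0,"ay": 0,"az": 0,"hand": 0}]}}

```text
clock: 2.3
eef_pos: [0.4577, 0.1806, 0.13]
ee_rot: [0.0, 1.0, -0.018, -0.001]
wrist_force: [-0.4, -0.9, 0.4]
gripper_width: 0.0
```

```bash
python3 to.py 0.464 0.193 0.097 -2.1; python3 - <<'E'
from h import *; import cv2
a=cams.snapshot("scene")["image"][130:230,150:300,::-1]; b=cams.snapshot("top")["image"][180:280,170:270,::-1]
f=lambda c:cv2.resize(c,None,fx=3.2,fy=3.2,interpolation=cv2.INTER_CUBIC)
cv2.imwrite("pics/press.png",np.hstack([f(a),f(b)]))
E
```

```text
t 2.3 pos [0.4577 0.1806 0.13  ] yaw -2.09 tilt [-2.3e-03 -8.0e-04 -1.0e+00] F [-0.39 -0.93  0.44] w 0.0
tool shift mm [  5.9 -12.6  33. ] az 0.01
```

View pics/press.png

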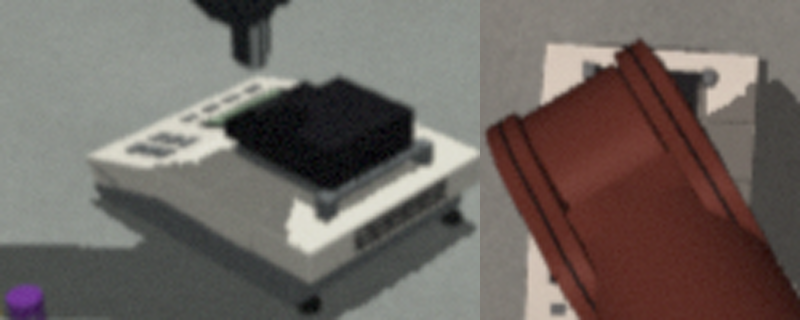

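The left panel shows the shut fingers at (250,60), above and in front of the ledge. The arm hides the lid from the top camera. Moving on and going down.

Request:
{"api": "apply_moves", "payload": {"deltas": [{"dx": 0.007,"dy": -0.0125,"dz": 0,"ax": 0,"ay": 0,"az": 0,"hand": 0},{"dx": 0,"dy": 0,"dz": 0.01,"ax": 0,"ay": 0,"az": 0,"hand": 0},{"dx": 0,"dy": 0,"dz": 0.01,"ax": 0,"ay": 0,"az": 0,"hand": 0},{"dx": 0,"dy": 0,"dz": 0.01,"ax": 0,"ay": 0,"az": 0,"hand": 0},{"dx": 0,"dy": 0,"dz": 0.002,"ax": 0,"ay": 0,"az": 0,"hand": 0},{"dx": 0,"dy": 0,"dz": 0.001,"ax": 0,"ay": 0,"az": 0,"hand": 0},{"dx": 0,"dy": 0,"dz": 0.001,"ax": 0,"ay": 0,"az": 0,"hand": 0},{"dx": 0,"dy": 0,"dz": 0.001,"ax": 0,"ay": 0,"az": 0,"hand": 0},{"dx": 0,"dy": 0,"dz": 0,"ax": 0,"ay": 0,"az": 0,"hand": 0}]}}

```text
clock: 3.3
eef_pos: [0.466, 0.1937, 0.0965]
ee_rot: [-0.0, 1.0, -0.018, 0.0]
wrist_force: [-0.3, 0.6, 0.5]
gripper_width: -0.0001
```

```bash
python3 to.py 0.465 0.193 0.09 -2.1
```

```text
t 3.3 pos [0.466  0.1937 0.0965] yaw -2.11 tilt [ 3.e-04  1.e-04 -1.e+00] F [-0.34  0.63  0.47] w -0.0001
tool shift mm [-1.   0.7  6.5] az -0.01
```

Request:
{"api": "apply_moves", "payload": {"deltas": [{"dx": 0,"dy": 0,"dz": 0.001,"ax": 0,"ay": 0,"az": 0,"hand": 0},{"dx": 0,"dy": 0,"dz": 0.001,"ax": 0,"ay": 0,"az": 0,"hand": 0},{"dx": 0,"dy": 0,"dz": 0.0005,"ax": 0,"ay": 0,"az": 0,"hand": 0},{"dx": 0,"dy": 0,"dz": 0.0005,"ax": 0,"ay": 0,"az": 0,"hand": 0},{"dx": 0,"dy": 0,"dz": 0,"ax": 0,"ay": 0,"az": 0,"hand": 0}]}}

```text
clock: 3.8
eef_pos: [0.4658, 0.1937, 0.0933]
ee_rot: [-0.0, 1.0, -0.018, -0.0]
wrist_force: [-2.3, 0.5, 2.6]
gripper_width: 0.0001
```

Request:
{"api": "apply_moves", "payload": {"deltas": [{"dx": -0.002,"dy": 0,"dz": -0.001,"ax": 0,"ay": 0,"az": 0,"hand": 0},{"dx": 0,"dy": 0,"dz": 0.001,"ax": 0,"ay": 0,"az": 0,"hand": 0},{"dx": 0,"dy": 0,"dz": 0.001,"ax": 0,"ay": 0,"az": 0,"hand": 0},{"dx": 0,"dy": 0,"dz": 0.0005,"ax": 0,"ay": 0,"az": 0,"hand": 0},{"dx": 0,"dy": 0,"dz": 0,"ax": 0,"ay": 0,"az": 0,"hand": 0}]}}

```text
clock: 4.3
eef_pos: [0.4638, 0.1938, 0.0917]
ee_rot: [-0.0, 1.0, -0.018, -0.0]
wrist_force: [-0.6, 1.1, 3.2]
gripper_width: 0.0001
```

Request:
{"api": "apply_moves", "payload": {"deltas": [{"dx": 0,"dy": 0,"dz": 0.0005,"ax": 0,"ay": 0,"az": 0,"hand": 0},{"dx": 0,"dy": 0,"dz": 0.0005,"ax": 0,"ay": 0,"az": 0,"hand": 0},{"dx": 0,"dy": 0,"dz": 0.0005,"ax": 0,"ay": 0,"az": 0,"hand": 0},{"dx": 0,"dy": 0,"dz": 0,"ax": 0,"ay": 0,"az": 0,"hand": 0}]}}

```text
clock: 4.7
eef_pos: [0.4637, 0.1938, 0.0902]
ee_rot: [-0.0, 1.0, -0.018, -0.0]
wrist_force: [-1.7, 0.7, 4.2]
gripper_width: -0.0002
```

Request:
{"api": "apply_moves", "payload": {"deltas": [{"dx": 0,"dy": 0,"dz": 0.0005,"ax": 0,"ay": 0,"az": 0,"hand": 0},{"dx": 0,"dy": 0,"dz": 0.0005,"ax": 0,"ay": 0,"az": 0,"hand": 0},{"dx": 0,"dy": 0,"dz": 0,"ax": 0,"ay": 0,"az": 0,"hand": 0}]}}

```text
clock: 5.0
eef_pos: [0.4637, 0.1938, 0.0896]
ee_rot: [0.0, 1.0, -0.018, -0.0]
wrist_force: [-5.0, -0.3, 9.1]
gripper_width: 0.0001
```

Request:
{"api": "apply_moves", "payload": {"deltas": [{"dx": 0,"dy": 0,"dz": -0.005,"ax": 0,"ay": 0,"az": 0,"hand": 0},{"dx": -0.003,"dy": 0,"dz": -0.015,"ax": 0,"ay": 0,"az": 0,"hand": 0},{"dx": -0.005,"dy": 0,"dz": -0.03,"ax": 0,"ay": 0,"az": 0,"hand": 0},{"dx": -0.005,"dy": 0,"dz": -0.04,"ax": 0,"ay": 0,"az": 0,"hand": 0},{"dx": -0.005,"dy": 0.03,"dz": -0.035,"ax": 0,"ay": 0,"az": 0,"hand": 0.6},{"dx": 0,"dy": 0.04,"dz": 0,"ax": 0,"ay": 0,"az": 0,"hand": 0.6},{"dx": 0,"dy": 0.045,"dz": 0,"ax": 0,"ay": 0,"az": 0,"hand": 0.6},{"dx": 0,"dy": 0.045,"dz": 0,"ax": 0,"ay": 0,"az": 0,"hand": 0.6},{"dx": 0,"dy": 0.04,"dz": 0,"ax": 0,"ay": 0,"az": 0,"hand": 0.6},{"dx": 0,"dy": 0.03,"dz": 0,"ax": 0,"ay": 0,"az": 2,"hand": 0.6}]}}

```text
clock: 6.0
eef_pos: [0.4368, -0.0382, 0.2153]
ee_rot: [0.0, 0.999, -0.037, 0.001]
wrist_force: [0.1, -0.2, -0.7]
gripper_width: 0.0514
```

```bash
python3 to.py 0.456 -0.1312 0.12 -8.3; python3 - <<'E'
from h import *; import cv2
a=cams.snapshot("scene")["image"][130:280,100:300,::-1]; b=cams.snapshot("top")["image"][170:320,150:350,::-1]
f=lambda c:cv2.resize(c,None,fx=2,fy=2,interpolation=cv2.INTER_CUBIC)
cv2.imwrite("pics/open.png",np.hstack([f(a),f(b)]))
E
```

```text
t 6.0 pos [ 0.4368 -0.0382  0.2153] yaw -4.24 tilt [ 1.1e-03 -6.0e-04 -1.0e+00] F [ 0.06 -0.25 -0.69] w 0.0514
tool shift mm [25.9 91.3 95.4] az 4.06
```

View pics/open.png

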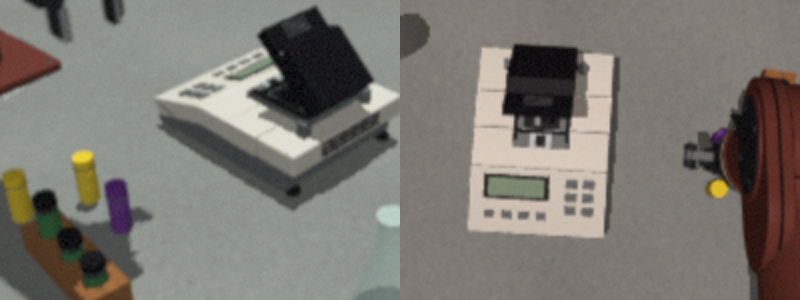

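The lid is open: the left panel shows it raised at (315,65), and the right panel shows the well area uncovered at (540,130). Next, the tall standard.

Request:
{"api": "apply_moves", "payload": {"deltas": [{"dx": 0.01,"dy": 0.04,"dz": 0,"ax": 0,"ay": 0,"az": 4.1,"hand": 0.6},{"dx": 0.01,"dy": 0.04,"dz": 0.02,"ax": 0,"ay": 0,"az": 0,"hand": 0.6},{"dx": 0,"dy": 0.01,"dz": 0.04,"ax": 0,"ay": 0,"az": 0,"hand": 0.6},{"dx": 0,"dy": 0,"dz": 0.03,"ax": 0,"ay": 0,"az": 0,"hand": 0.6},{"dx": 0,"dy": 0,"dz": 0,"ax": 0,"ay": 0,"az": 0,"hand": 0.6},{"dx": 0,"dy": 0,"dz": 0,"ax": 0,"ay": 0,"az": 0,"hand": 0.6}]}}

```text
clock: 6.7
eef_pos: [0.4476, -0.1263, 0.1254]
ee_rot: [-0.0, 0.997, -0.071, 0.0]
wrist_force: [-0.3, 0.4, 1.0]
gripper_width: 0.0513
```

```bash
python3 to.py 0.456 -0.1312 0.047 -8.3
```

```text
t 6.7 pos [ 0.4476 -0.1263  0.1254] yaw -8.15 tilt [ 1.e-04  5.e-04 -1.e+00] F [-0.27  0.39  0.97] w 0.0513
tool shift mm [ 9.   3.7 78.4] az 0.15
```

Request:
{"api": "apply_moves", "payload": {"deltas": [{"dx": 0.009,"dy": 0.0035,"dz": 0,"ax": 0,"ay": 0,"az": 0,"hand": 0.6},{"dx": 0,"dy": 0,"dz": 0.015,"ax": 0,"ay": 0,"az": 0,"hand": 0.6},{"dx": 0,"dy": 0,"dz": 0.02,"ax": 0,"ay": 0,"az": 0,"hand": 0.6},{"dx": 0,"dy": 0,"dz": 0.02,"ax": 0,"ay": 0,"az": 0,"hand": 0.6},{"dx": 0,"dy": 0,"dz": 0.015,"ax": 0,"ay": 0,"az": 0,"hand": 0.6},{"dx": 0,"dy": 0,"dz": 0.008,"ax": 0,"ay": 0,"az": 0,"hand": 0.6},{"dx": 0,"dy": 0,"dz": 0,"ax": 0,"ay": 0,"az": 0,"hand": 0.6}]}}

```text
clock: 7.4
eef_pos: [0.4564, -0.1318, 0.0467]
ee_rot: [-0.0, 0.997, -0.071, 0.0]
wrist_force: [0.4, 0.4, 0.0]
gripper_width: 0.051
```

```bash
python3 to.py 0.456 -0.1312 0.047 -8.3; python3 - <<'E'
from h import *; import cv2
s=cams.snapshot("scene"); a=s["image"][200:300,60:190,::-1]
cv2.imwrite("pics/grip.png",cv2.resize(a,None,fx=5,fy=5,interpolation=cv2.INTER_CUBIC))
r,R=st(); p=r["eef_pos"]
for q in([.456,-.1312,.075],p,p+[0,0,.028]): u=proj(s,q); print(((u-[60,200]+.5)*5-.5).round(1))
E
```

```text
t 7.4 pos [ 0.4564 -0.1318  0.0467] yaw -8.2 tilt [ 4.e-04  0.e+00 -1.e+00] F [0.38 0.36 0.02] w 0.051
tool shift mm [-0.5 -0.5 -0.3] az 0.1
[309.3 136.4]
[320.7 191.3]
[308.7 137.4]
```

View pics/grip.png

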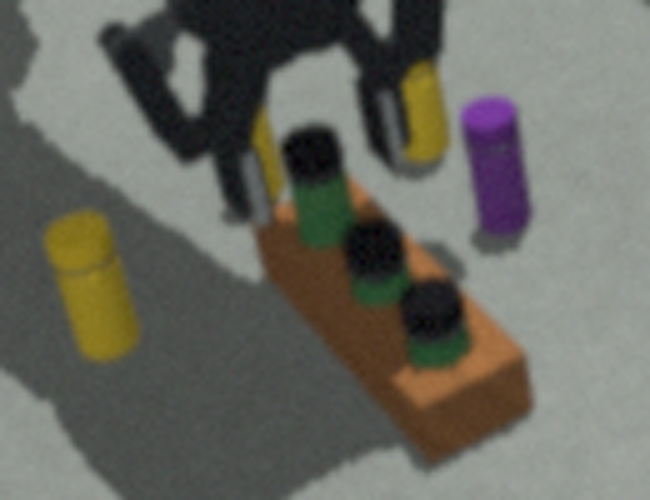

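The open fingers, at (255,190) and (390,130), straddle the tall standard, whose cap is at (312,150). Gripping now.

Request:
{"api": "apply_moves", "payload": {"deltas": [{"dx": 0,"dy": 0,"dz": 0,"ax": 0,"ay": 0,"az": 0,"hand": 0.2},{"dx": 0,"dy": 0,"dz": 0,"ax": 0,"ay": 0,"az": 0,"hand": 0.2},{"dx": 0,"dy": 0,"dz": 0,"ax": 0,"ay": 0,"az": 0,"hand": 0.2},{"dx": 0,"dy": 0,"dz": 0,"ax": 0,"ay": 0,"az": 0,"hand": 0.2},{"dx": 0,"dy": 0,"dz": 0,"ax": 0,"ay": 0,"az": 0,"hand": 0.2},{"dx": 0,"dy": 0,"dz": 0,"ax": 0,"ay": 0,"az": 0,"hand": 0.2}], "force": 30}}

```text
clock: 8.05
eef_pos: [0.4566, -0.1321, 0.0473]
ee_rot: [0.0, 0.997, -0.072, 0.001]
wrist_force: [-0.8, -0.1, 6.2]
gripper_width: 0.0232
```

Request:
{"api": "apply_moves", "payload": {"deltas": [{"dx": 0,"dy": 0,"dz": -0.005,"ax": 0,"ay": 0,"az": 0,"hand": 0.2},{"dx": 0,"dy": 0,"dz": -0.01,"ax": 0,"ay": 0,"az": 0,"hand": 0.2},{"dx": 0,"dy": 0,"dz": -0.02,"ax": 0,"ay": 0,"az": 0,"hand": 0.2},{"dx": 0,"dy": 0,"dz": -0.03,"ax": 0,"ay": 0,"az": 0,"hand": 0.2},{"dx": 0,"dy": 0,"dz": -0.03,"ax": 0,"ay": 0,"az": 0,"hand": 0.2},{"dx": 0,"dy": -0.01,"dz": -0.02,"ax": 0,"ay": 0,"az": 0,"hand": 0.2},{"dx": 0,"dy": -0.02,"dz": 0,"ax": 0,"ay": 0,"az": -2,"hand": 0.2},{"dx": 0,"dy": -0.03,"dz": 0,"ax": 0,"ay": 0,"az": -2,"hand": 0.2},{"dx": 0,"dy": -0.04,"dz": 0,"ax": 0,"ay": 0,"az": -2,"hand": 0.2},{"dx": 0,"dy": -0.04,"dz": 0,"ax": 0,"ay": 0,"az": 0,"hand": 0.2}]}}

```text
clock: 9.05
eef_pos: [0.4671, 0.0096, 0.1611]
ee_rot: [-0.0, 1.0, -0.018, -0.0]
wrist_force: [0.9, -0.5, -0.7]
gripper_width: 0.0231
```

```bash
python3 to.py 0.5092 0.1915 0.14 -2.1
```

```text
t 9.05 pos [0.4671 0.0096 0.1611] yaw -2.1 tilt [-6.e-04  2.e-04 -1.e+00] F [ 0.91 -0.49 -0.72] w 0.0231
tool shift mm [  35.4 -183.3   21.1] az -0.0
```

```bash
python3 - <<'E'
from h import *; import cv2
t=cams.snapshot("top"); s=cams.snapshot("scene"); 
f=lambda c,k:cv2.resize(c,None,fx=k,fy=k,interpolation=cv2.INTER_CUBIC)
b=f(t["image"][185:265,185:265,::-1],5); a=f(s["image"][100:180,185:265,::-1],5)
cv2.imwrite("pics/well.png",np.hstack([b,a]))
r,R=st(); p=r["eef_pos"]
print("well pred top",((proj(t,[.5092,.1915,.072])-[185,185]+.5)*5-.5).round(1), "scene",((proj(s,[.5092,.1915,.072])-[185,100]+.5)*5-.5).round(1))
for z in(-.032,0,.028): print("std",z,((proj(s,p+[0,0,z])-[185,100]+.5)*5-.5).round(1))
E
```

```text
well pred top [181.8 199.7] scene [312.  383.1]
std -0.032 [-37.3 393.8]
std 0 [-45.4 329.1]
std 0.028 [-52.8 270.5]
```

View pics/well.png

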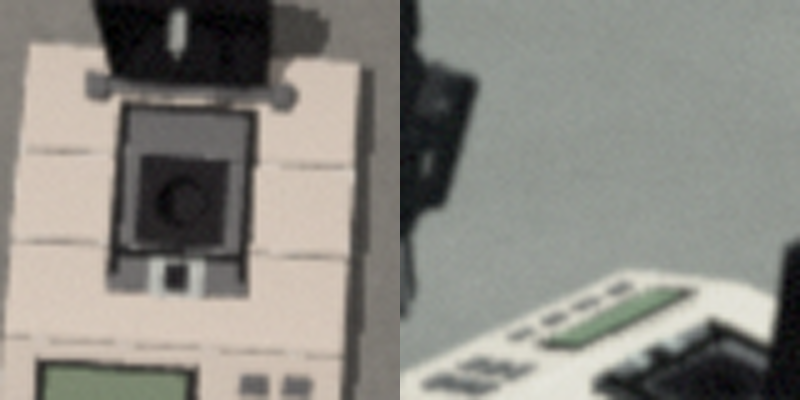

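In the top view the well mouth is at (182,201), inside the black square spanning (135–228, 155–247); I predicted (181.8,199.7), so the pose holds. Moving over the well.

Request:
{"api": "apply_moves", "payload": {"deltas": [{"dx": 0.01,"dy": -0.04,"dz": 0,"ax": 0,"ay": 0,"az": 0,"hand": 0.2},{"dx": 0.01,"dy": -0.04,"dz": 0,"ax": 0,"ay": 0,"az": 0,"hand": 0.2},{"dx": 0.01,"dy": -0.04,"dz": 0,"ax": 0,"ay": 0,"az": 0,"hand": 0.2},{"dx": 0.005,"dy": -0.03,"dz": 0.01,"ax": 0,"ay": 0,"az": 0,"hand": 0.2},{"dx": 0,"dy": -0.02,"dz": 0.01,"ax": 0,"ay": 0,"az": 0,"hand": 0.2},{"dx": 0,"dy": -0.013,"dz": 0.01,"ax": 0,"ay": 0,"az": 0,"hand": 0.2},{"dx": 0,"dy": 0,"dz": 0.008,"ax": 0,"ay": 0,"az": 0,"hand": 0.2},{"dx": 0,"dy": 0,"dz": 0,"ax": 0,"ay": 0,"az": 0,"hand": 0.2},{"dx": 0,"dy": 0,"dz": 0,"ax": 0,"ay": 0,"az": 0,"hand": 0.2}]}}

```text
clock: 10.05
eef_pos: [0.5097, 0.188, 0.1233]
ee_rot: [0.0, 1.0, -0.02, -0.0]
wrist_force: [0.1, -0.1, -0.7]
gripper_width: 0.0228
```

```bash
python3 to.py 0.5092 0.1915 0.115 -2.1;  python3 - <<'E'
from h import *; import cv2
s=cams.snapshot("scene"); c0,r0,k=215,135,8
a=cv2.resize(s["image"][r0:r0+70,c0:c0+75,::-1],None,fx=k,fy=k,interpolation=cv2.INTER_CUBIC)
a=cv2.convertScaleAbs(a,alpha=1.8,beta=0)
cv2.imwrite("pics/over.png",a)
r,R=st(); p=r["eef_pos"]; g=lambda X:((proj(s,X)-[c0,r0]+.5)*k-.5).round(1)
print("well",g([.5092,.1915,.072]),"wx+5",g([.5142,.1915,.072]),"wy+5",g([.5092,.1965,.072]))
for z in(-.032,0,.028): print("std",z,g(p+[0,0,z]))
E
```

```text
t 10.05 pos [0.5097 0.188  0.1233] yaw -2.26 tilt [-6.e-04 -6.e-04 -1.e+00] F [ 0.07 -0.14 -0.68] w 0.0228
tool shift mm [-0.6 -3.5  8.3] az -0.16
well [259.4 333.3] wx+5 [271.5 338.6] wy+5 [270.4 327.1]
std -0.032 [252.2 282.3]
std 0 [249.8 188.3]
std 0.028 [247.7 103.3]
```

View pics/over.png

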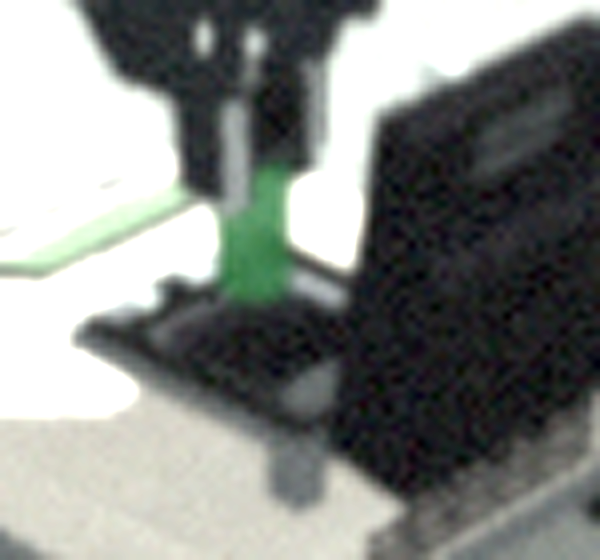

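The green standard hangs at cols 222–287, centre 254.5 (predicted 252), with its lower rim at row 300, above the black well block. Standard and well agree within each camera if I aim the TCP at about (0.511, 0.1915).

Request:
{"api": "apply_moves", "payload": {"deltas": [{"dx": 0.0014,"dy": -0.0035,"dz": 0,"ax": 0,"ay": 0,"az": 0,"hand": 0.2},{"dx": 0,"dy": 0,"dz": 0.006,"ax": 0,"ay": 0,"az": 0,"hand": 0.2},{"dx": 0,"dy": 0,"dz": 0.006,"ax": 0,"ay": 0,"az": 0,"hand": 0.2},{"dx": 0,"dy": 0,"dz": 0.004,"ax": 0,"ay": 0,"az": 0,"hand": 0.2},{"dx": 0,"dy": 0,"dz": 0.001,"ax": 0,"ay": 0,"az": 0,"hand": 0.2},{"dx": 0,"dy": 0,"dz": 0.001,"ax": 0,"ay": 0,"az": 0,"hand": 0.2},{"dx": 0,"dy": 0,"dz": 0.001,"ax": 0,"ay": 0,"az": 0,"hand": 0.2},{"dx": 0,"dy": 0,"dz": 0.001,"ax": 0,"ay": 0,"az": 0,"hand": 0.2}]}}

```text
clock: 10.9
eef_pos: [0.5114, 0.1926, 0.1034]
ee_rot: [-0.0, 1.0, -0.019, 0.0]
wrist_force: [-0.6, 0.0, -0.8]
gripper_width: 0.0231
```

Request:
{"api": "apply_moves", "payload": {"deltas": [{"dx": 0,"dy": 0.0008,"dz": 0,"ax": 0,"ay": 0,"az": 0,"hand": 0.2},{"dx": 0,"dy": 0,"dz": 0.001,"ax": 0,"ay": 0,"az": 0,"hand": 0.2},{"dx": 0,"dy": 0,"dz": 0.001,"ax": 0,"ay": 0,"az": 0,"hand": 0.2},{"dx": 0,"dy": 0,"dz": 0.001,"ax": 0,"ay": 0,"az": 0,"hand": 0.2},{"dx": 0,"dy": 0,"dz": 0,"ax": 0,"ay": 0,"az": 0,"hand": 0.2}]}}

```text
clock: 11.4
eef_pos: [0.5112, 0.1922, 0.1003]
ee_rot: [-0.0, 1.0, -0.019, 0.0]
wrist_force: [0.7, 2.7, -0.1]
gripper_width: 0.0228
```

Request:
{"api": "apply_moves", "payload": {"deltas": [{"dx": 0,"dy": -0.0007,"dz": 0.001,"ax": 0,"ay": 0,"az": 0,"hand": 0.2},{"dx": 0,"dy": 0,"dz": 0.001,"ax": 0,"ay": 0,"az": 0,"hand": 0.2},{"dx": 0,"dy": 0,"dz": 0.001,"ax": 0,"ay": 0,"az": 0,"hand": 0.2},{"dx": 0,"dy": 0,"dz": 0.001,"ax": 0,"ay": 0,"az": 0,"hand": 0.2}]}}

```text
clock: 11.8
eef_pos: [0.5113, 0.1924, 0.0962]
ee_rot: [0.0, 1.0, -0.019, -0.0]
wrist_force: [0.1, 0.4, -0.1]
gripper_width: 0.0231
```

It's inside the mouth with no contact force. Lowering on.

Request:
{"api": "apply_moves", "payload": {"deltas": [{"dx": 0,"dy": 0,"dz": 0.002,"ax": 0,"ay": 0,"az": 0,"hand": 0.2},{"dx": 0,"dy": 0,"dz": 0.002,"ax": 0,"ay": 0,"az": 0,"hand": 0.2},{"dx": 0,"dy": 0,"dz": 0.002,"ax": 0,"ay": 0,"az": 0,"hand": 0.2},{"dx": 0,"dy": 0,"dz": 0.002,"ax": 0,"ay": 0,"az": 0,"hand": 0.2},{"dx": 0,"dy": 0,"dz": 0.002,"ax": 0,"ay": 0,"az": 0,"hand": 0.2},{"dx": 0,"dy": 0,"dz": 0.002,"ax": 0,"ay": 0,"az": 0,"hand": 0.2},{"dx": 0,"dy": 0,"dz": 0.002,"ax": 0,"ay": 0,"az": 0,"hand": 0.2},{"dx": 0,"dy": 0,"dz": 0.002,"ax": 0,"ay": 0,"az": 0,"hand": 0.2},{"dx": 0,"dy": 0,"dz": 0.001,"ax": 0,"ay": 0,"az": 0,"hand": 0.2}]}}

```text
clock: 12.7
eef_pos: [0.5112, 0.1924, 0.0791]
ee_rot: [-0.0, 1.0, -0.019, -0.0]
wrist_force: [-0.5, 0.7, 0.7]
gripper_width: 0.0229
```

Request:
{"api": "apply_moves", "payload": {"deltas": [{"dx": 0,"dy": 0,"dz": 0.001,"ax": 0,"ay": 0,"az": 0,"hand": 0.2},{"dx": 0,"dy": 0,"dz": 0.001,"ax": 0,"ay": 0,"az": 0,"hand": 0.2},{"dx": 0,"dy": 0,"dz": 0.001,"ax": 0,"ay": 0,"az": 0,"hand": 0.2},{"dx": 0,"dy": 0,"dz": 0,"ax": 0,"ay": 0,"az": 0,"hand": 0.2}]}}

```text
clock: 13.1
eef_pos: [0.5113, 0.1924, 0.0762]
ee_rot: [-0.0, 1.0, -0.019, -0.0]
wrist_force: [-0.3, 1.4, -1.8]
gripper_width: 0.0226
```

Request:
{"api": "apply_moves", "payload": {"deltas": [{"dx": 0,"dy": 0,"dz": 0.0005,"ax": 0,"ay": 0,"az": 0,"hand": 0.2},{"dx": 0,"dy": 0,"dz": 0.0005,"ax": 0,"ay": 0,"az": 0,"hand": 0.2},{"dx": 0,"dy": 0,"dz": 0.0005,"ax": 0,"ay": 0,"az": 0,"hand": 0.2},{"dx": 0,"dy": 0,"dz": 0,"ax": 0,"ay": 0,"az": 0,"hand": 0.2}]}}

```text
clock: 13.5
eef_pos: [0.5113, 0.1924, 0.0748]
ee_rot: [-0.0, 1.0, -0.019, -0.0]
wrist_force: [-0.3, 1.3, -1.0]
gripper_width: 0.0233
```

Request:
{"api": "apply_moves", "payload": {"deltas": [{"dx": 0,"dy": 0,"dz": 0.0005,"ax": 0,"ay": 0,"az": 0,"hand": 0.2},{"dx": 0,"dy": 0,"dz": 0.0005,"ax": 0,"ay": 0,"az": 0,"hand": 0.2},{"dx": 0,"dy": 0,"dz": 0,"ax": 0,"ay": 0,"az": 0,"hand": 0.2}]}}

```text
clock: 13.8
eef_pos: [0.5116, 0.1924, 0.0744]
ee_rot: [0.0, 1.0, -0.019, 0.0]
wrist_force: [-1.3, -0.5, 6.4]
gripper_width: 0.0232
```

It bottoms at the expected height with 6 N. Releasing and rising.

Request:
{"api": "apply_moves", "payload": {"deltas": [{"dx": 0,"dy": 0,"dz": 0,"ax": 0,"ay": 0,"az": 0,"hand": 0.5},{"dx": 0,"dy": 0,"dz": 0,"ax": 0,"ay": 0,"az": 0,"hand": 0.5},{"dx": 0,"dy": 0,"dz": 0,"ax": 0,"ay": 0,"az": 0,"hand": 0.5},{"dx": 0,"dy": 0,"dz": -0.005,"ax": 0,"ay": 0,"az": 0,"hand": 0.5},{"dx": 0,"dy": 0,"dz": -0.02,"ax": 0,"ay": 0,"az": 0,"hand": 0.5},{"dx": 0,"dy": 0,"dz": -0.03,"ax": 0,"ay": 0,"az": 0,"hand": 0.5},{"dx": -0.01,"dy": 0,"dz": -0.04,"ax": 0,"ay": 0,"az": 0,"hand": 0.5},{"dx": -0.02,"dy": 0,"dz": -0.04,"ax": 0,"ay": 0,"az": 0,"hand": 0},{"dx": 0,"dy": 0,"dz": -0.04,"ax": 0,"ay": 0,"az": 0,"hand": 0},{"dx": 0,"dy": 0,"dz": -0.02,"ax": 0,"ay": 0,"az": 0,"hand": 0}]}}

```text
clock: 14.8
eef_pos: [0.4817, 0.1944, 0.273]
ee_rot: [-0.0, 1.0, -0.019, 0.002]
wrist_force: [0.2, -0.2, -1.1]
gripper_width: 0.0006
```

```bash
python3 - <<'E'
from h import *; import cv2
s=cams.snapshot("scene"); c0,r0,k=205,90,6
a=cv2.resize(s["image"][r0:r0+100,c0:c0+100,::-1],None,fx=k,fy=k,interpolation=cv2.INTER_CUBIC)
cv2.imwrite("pics/seated.png",cv2.convertScaleAbs(a,alpha=1.8))
g=lambda X:((proj(s,X)-[c0,r0]+.5)*k-.5).round(1)
print("top",g([.512,.192,.102]),"base",g([.512,.192,.072]))
hx,hy=.5711,.1893
for d,h in((118,19),(118,0),(104,19),(90,36),(104,-20)):
    th=1.745; x=(-d*np.cos(th)+h*np.sin(th))/1e3; z=(d*np.sin(th)+h*np.cos(th))/1e3
    print(d,h,[round(hx+x,4),round(.076+z,4)],g([hx+x,hy,.076+z]))
E
```

```text
top [258.9 456.9] base [260.3 521.6]
118 19 [np.float64(0.6103), np.float64(0.1889)] [450.2 333.2]
118 0 [np.float64(0.5916), np.float64(0.1922)] [410.3 310.4]
104 19 [np.float64(0.6078), np.float64(0.1751)] [444.2 365.5]
90 36 [np.float64(0.6222), np.float64(0.1584)] [474.  418.2]
104 -20 [np.float64(0.5694), np.float64(0.1819)] [363.9 318.9]
```

View pics/seated.png

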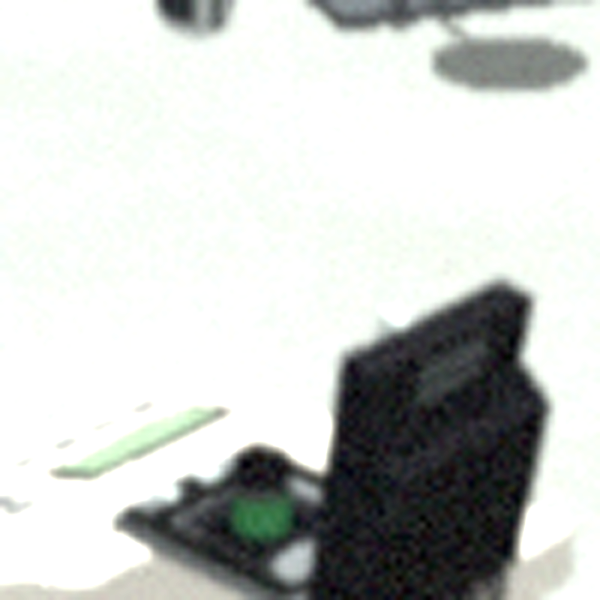

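The standard's cap is at (262,460) with green down to row 540; a fully seated one is predicted at (259,457), so it's down in the well. The lid matches the fully open model. Now I'll go behind it.

Request:
{"api": "apply_moves", "payload": {"deltas": [{"dx": 0.03,"dy": 0,"dz": 0,"ax": 0,"ay": 0,"az": 0,"hand": 0},{"dx": 0.04,"dy": 0,"dz": 0,"ax": 0,"ay": 0,"az": 0,"hand": 0},{"dx": 0.045,"dy": 0,"dz": 0,"ax": 0,"ay": 0,"az": 0,"hand": 0},{"dx": 0.03,"dy": 0,"dz": 0,"ax": 0,"ay": 0,"az": 0,"hand": 0},{"dx": 0.015,"dy": 0,"dz": 0,"ax": 0,"ay": 0,"az": 0,"hand": 0},{"dx": 0,"dy": 0,"dz": 0,"ax": 0,"ay": 0,"az": 0,"hand": 0},{"dx": 0,"dy": 0,"dz": 0,"ax": 0,"ay": 0,"az": 0,"hand": 0}]}}

```text
clock: 15.55
eef_pos: [0.6406, 0.1878, 0.2685]
ee_rot: [-0.0, 1.0, -0.019, -0.001]
wrist_force: [0.3, 0.2, -0.5]
gripper_width: -0.0
```

```bash
python3 to.py 0.645 0.187 0.179 -2.1; python3 - <<'E'
import numpy as np
# TCP path relative to world (x along photometer x ~ world x)
px=pz=None
for th,d in zip(np.radians([100,95,90,85,80,75,70,65,60,55,50,45,40,35,30,25,20,15,10,5,2]),[108]*4+[109,109,110,110,111,111,112,112,112,113,113,113,113.5,114,114.5,115,115]):
    x=.5711+(-d*np.cos(th)+19*np.sin(th))/1e3+.011; z=.075+(d*np.sin(th)+19*np.cos(th))/1e3
    print(round(np.degrees(th)),round(x,4),round(z,4),*( [] if px is None else [round((x-px)*1e3,1),round(-(z-pz)*1e3,1)])); px,pz=x,z
E
```

```text
t 15.55 pos [0.6406 0.1878 0.2685] yaw -2.19 tilt [-1.1e-03  4.0e-04 -1.0e+00] F [ 0.26  0.19 -0.5 ] w -0.0
tool shift mm [ 4.5  0.7 89.5] az -0.09
100 0.6196 0.1781
95 0.6104 0.1809 -9.1 -2.9
90 0.6011 0.183 -9.3 -2.1
85 0.5916 0.1842 -9.5 -1.2
80 0.5819 0.1856 -9.7 -1.4
75 0.5722 0.1852 -9.6 0.4
70 0.5623 0.1849 -9.9 0.3
65 0.5528 0.1827 -9.5 2.1
60 0.5431 0.1806 -9.8 2.1
55 0.534 0.1768 -9.1 3.8
50 0.5247 0.173 -9.3 3.8
45 0.5163 0.1676 -8.3 5.4
40 0.5085 0.1615 -7.8 6.1
35 0.5004 0.1554 -8.1 6.2
30 0.4937 0.148 -6.7 7.4
25 0.4877 0.14 -6.0 8.0
20 0.4819 0.1317 -5.8 8.3
15 0.4769 0.1229 -5.0 8.8
10 0.4726 0.1136 -4.3 9.3
5 0.4692 0.104 -3.4 9.6
2 0.4678 0.098 -1.4 5.9
```

Request:
{"api": "apply_moves", "payload": {"deltas": [{"dx": 0.004,"dy": 0,"dz": 0.02,"ax": 0,"ay": 0,"az": 0,"hand": 0},{"dx": 0,"dy": 0,"dz": 0.03,"ax": 0,"ay": 0,"az": 0,"hand": 0},{"dx": 0,"dy": 0,"dz": 0.025,"ax": 0,"ay": 0,"az": 0,"hand": 0},{"dx": 0,"dy": 0,"dz": 0.014,"ax": 0,"ay": 0,"az": 0,"hand": 0},{"dx": 0,"dy": 0,"dz": 0,"ax": 0,"ay": 0,"az": 0,"hand": 0},{"dx": -0.006,"dy": 0,"dz": 0,"ax": 0,"ay": 0,"az": 0,"hand": 0},{"dx": -0.006,"dy": 0,"dz": 0,"ax": 0,"ay": 0,"az": 0,"hand": 0},{"dx": -0.006,"dy": 0,"dz": 0,"ax": 0,"ay": 0,"az": 0,"hand": 0}]}}

```text
clock: 16.35
eef_pos: [0.627, 0.1885, 0.1813]
ee_rot: [-0.0, 1.0, -0.019, 0.001]
wrist_force: [0.0, -0.3, -0.1]
gripper_width: -0.0001
```

Request:
{"api": "apply_moves", "payload": {"deltas": [{"dx": -0.005,"dy": 0,"dz": 0,"ax": 0,"ay": 0,"az": 0,"hand": 0},{"dx": -0.005,"dy": 0,"dz": 0,"ax": 0,"ay": 0,"az": 0,"hand": 0},{"dx": -0.005,"dy": 0,"dz": 0,"ax": 0,"ay": 0,"az": 0,"hand": 0},{"dx": -0.005,"dy": 0,"dz": -0.001,"ax": 0,"ay": 0,"az": 0,"hand": 0},{"dx": -0.005,"dy": 0,"dz": -0.001,"ax": 0,"ay": 0,"az": 0,"hand": 0}]}}

```text
clock: 16.85
eef_pos: [0.602, 0.1889, 0.1821]
ee_rot: [-0.0, 1.0, -0.019, 0.0]
wrist_force: [2.6, 0.4, 0.9]
gripper_width: 0.0002
```

Request:
{"api": "apply_moves", "payload": {"deltas": [{"dx": -0.005,"dy": 0,"dz": -0.001,"ax": 0,"ay": 0,"az": 0,"hand": 0},{"dx": -0.005,"dy": 0,"dz": -0.001,"ax": 0,"ay": 0,"az": 0,"hand": 0},{"dx": -0.005,"dy": 0,"dz": -0.001,"ax": 0,"ay": 0,"az": 0,"hand": 0},{"dx": -0.005,"dy": 0,"dz": 0,"ax": 0,"ay": 0,"az": 0,"hand": 0},{"dx": -0.005,"dy": 0,"dz": 0,"ax": 0,"ay": 0,"az": 0,"hand": 0},{"dx": -0.005,"dy": 0,"dz": 0,"ax": 0,"ay": 0,"az": 0,"hand": 0},{"dx": -0.005,"dy": 0,"dz": 0,"ax": 0,"ay": 0,"az": 0,"hand": 0},{"dx": -0.005,"dy": 0,"dz": 0.001,"ax": 0,"ay": 0,"az": 0,"hand": 0},{"dx": -0.005,"dy": 0,"dz": 0.001,"ax": 0,"ay": 0,"az": 0,"hand": 0},{"dx": -0.005,"dy": 0,"dz": 0.001,"ax": 0,"ay": 0,"az": 0,"hand": 0}]}}

```text
clock: 17.85
eef_pos: [0.5519, 0.1909, 0.1818]
ee_rot: [-0.0, 1.0, -0.019, 0.0]
wrist_force: [2.8, 0.6, -1.4]
gripper_width: -0.0003
```

Following well. Continuing from about 65° to 40°.

Request:
{"api": "apply_moves", "payload": {"deltas": [{"dx": -0.005,"dy": 0,"dz": 0.001,"ax": 0,"ay": 0,"az": 0,"hand": 0},{"dx": -0.005,"dy": 0,"dz": 0.001,"ax": 0,"ay": 0,"az": 0,"hand": 0},{"dx": -0.0045,"dy": 0,"dz": 0.002,"ax": 0,"ay": 0,"az": 0,"hand": 0},{"dx": -0.0045,"dy": 0,"dz": 0.002,"ax": 0,"ay": 0,"az": 0,"hand": 0},{"dx": -0.0045,"dy": 0,"dz": 0.002,"ax": 0,"ay": 0,"az": 0,"hand": 0},{"dx": -0.0045,"dy": 0,"dz": 0.002,"ax": 0,"ay": 0,"az": 0,"hand": 0},{"dx": -0.0045,"dy": 0,"dz": 0.0025,"ax": 0,"ay": 0,"az": 0,"hand": 0},{"dx": -0.0045,"dy": 0,"dz": 0.0025,"ax": 0,"ay": 0,"az": 0,"hand": 0},{"dx": -0.004,"dy": 0,"dz": 0.003,"ax": 0,"ay": 0,"az": 0,"hand": 0},{"dx": -0.004,"dy": 0,"dz": 0.003,"ax": 0,"ay": 0,"az": 0,"hand": 0}]}}

```text
clock: 18.85
eef_pos: [0.507, 0.1926, 0.1607]
ee_rot: [-0.0, 1.0, -0.019, 0.0]
wrist_force: [2.8, 0.6, 1.2]
gripper_width: -0.0005
```

Request:
{"api": "apply_moves", "payload": {"deltas": [{"dx": -0.0045,"dy": 0,"dz": 0.003,"ax": 0,"ay": 0,"az": 0,"hand": 0},{"dx": -0.004,"dy": 0,"dz": 0.003,"ax": 0,"ay": 0,"az": 0,"hand": 0},{"dx": -0.0035,"dy": 0,"dz": 0.0035,"ax": 0,"ay": 0,"az": 0,"hand": 0},{"dx": -0.0035,"dy": 0,"dz": 0.0035,"ax": 0,"ay": 0,"az": 0,"hand": 0},{"dx": -0.003,"dy": 0,"dz": 0.004,"ax": 0,"ay": 0,"az": 0,"hand": 0},{"dx": -0.003,"dy": 0,"dz": 0.004,"ax": 0,"ay": 0,"az": 0,"hand": 0},{"dx": -0.003,"dy": 0,"dz": 0.004,"ax": 0,"ay": 0,"az": 0,"hand": 0},{"dx": -0.003,"dy": 0,"dz": 0.004,"ax": 0,"ay": 0,"az": 0,"hand": 0},{"dx": -0.0025,"dy": 0,"dz": 0.004,"ax": 0,"ay": 0,"az": 0,"hand": 0},{"dx": -0.0025,"dy": 0,"dz": 0.0045,"ax": 0,"ay": 0,"az": 0,"hand": 0}]}}

```text
clock: 19.85
eef_pos: [0.4747, 0.1939, 0.1231]
ee_rot: [-0.0, 1.0, -0.019, 0.0]
wrist_force: [2.1, 0.5, 2.3]
gripper_width: -0.0001
```

Request:
{"api": "apply_moves", "payload": {"deltas": [{"dx": -0.002,"dy": 0,"dz": 0.004,"ax": 0,"ay": 0,"az": 0,"hand": 0},{"dx": -0.002,"dy": 0,"dz": 0.004,"ax": 0,"ay": 0,"az": 0,"hand": 0},{"dx": -0.002,"dy": 0,"dz": 0.003,"ax": 0,"ay": 0,"az": 0,"hand": 0},{"dx": -0.0015,"dy": 0,"dz": 0.003,"ax": 0,"ay": 0,"az": 0,"hand": 0},{"dx": -0.0015,"dy": 0,"dz": 0.003,"ax": 0,"ay": 0,"az": 0,"hand": 0},{"dx": -0.001,"dy": 0,"dz": 0.003,"ax": 0,"ay": 0,"az": 0,"hand": 0},{"dx": -0.0005,"dy": 0,"dz": 0.003,"ax": 0,"ay": 0,"az": 0,"hand": 0},{"dx": -0.0005,"dy": 0,"dz": 0.002,"ax": 0,"ay": 0,"az": 0,"hand": 0},{"dx": 0,"dy": 0,"dz": 0,"ax": 0,"ay": 0,"az": 0,"hand": 0}]}}

```text
clock: 20.75
eef_pos: [0.4635, 0.1943, 0.098]
ee_rot: [0.0, 1.0, -0.019, -0.0]
wrist_force: [1.3, -0.9, 1.6]
gripper_width: -0.0002
```

Request:
{"api": "apply_moves", "payload": {"deltas": [{"dx": 0,"dy": 0,"dz": 0.001,"ax": 0,"ay": 0,"az": 0,"hand": 0},{"dx": 0,"dy": 0,"dz": 0.001,"ax": 0,"ay": 0,"az": 0,"hand": 0},{"dx": 0,"dy": 0,"dz": 0.001,"ax": 0,"ay": 0,"az": 0,"hand": 0},{"dx": 0,"dy": 0,"dz": 0.001,"ax": 0,"ay": 0,"az": 0,"hand": 0},{"dx": 0,"dy": 0,"dz": 0.001,"ax": 0,"ay": 0,"az": 0,"hand": 0},{"dx": 0,"dy": 0,"dz": 0,"ax": 0,"ay": 0,"az": 0,"hand": 0}]}}

```text
clock: 21.35
eef_pos: [0.4636, 0.1943, 0.0932]
ee_rot: [0.0, 1.0, -0.019, -0.0]
wrist_force: [-3.3, 0.5, 3.6]
gripper_width: 0.0
```

Request:
{"api": "apply_moves", "payload": {"deltas": [{"dx": 0,"dy": 0,"dz": 0.0005,"ax": 0,"ay": 0,"az": 0,"hand": 0},{"dx": 0,"dy": 0,"dz": 0.0005,"ax": 0,"ay": 0,"az": 0,"hand": 0},{"dx": 0,"dy": 0,"dz": 0.0005,"ax": 0,"ay": 0,"az": 0,"hand": 0},{"dx": 0,"dy": 0,"dz": 0,"ax": 0,"ay": 0,"az": 0,"hand": 0}]}}

```text
clock: 21.75
eef_pos: [0.4638, 0.1943, 0.0918]
ee_rot: [-0.0, 1.0, -0.019, -0.0]
wrist_force: [-1.5, -0.9, 3.0]
gripper_width: -0.0001
```

Request:
{"api": "apply_moves", "payload": {"deltas": [{"dx": 0,"dy": 0,"dz": 0.0005,"ax": 0,"ay": 0,"az": 0,"hand": 0},{"dx": 0,"dy": 0,"dz": 0.0005,"ax": 0,"ay": 0,"az": 0,"hand": 0},{"dx": 0,"dy": 0,"dz": 0.0005,"ax": 0,"ay": 0,"az": 0,"hand": 0},{"dx": 0,"dy": 0,"dz": 0,"ax": 0,"ay": 0,"az": 0,"hand": 0}]}}

```text
clock: 22.15
eef_pos: [0.4638, 0.1943, 0.0903]
ee_rot: [-0.0, 1.0, -0.019, -0.0]
wrist_force: [-2.9, 0.3, 3.6]
gripper_width: 0.0002
```

Request:
{"api": "apply_moves", "payload": {"deltas": [{"dx": 0,"dy": 0,"dz": 0.0005,"ax": 0,"ay": 0,"az": 0,"hand": 0},{"dx": 0,"dy": 0,"dz": 0.0004,"ax": 0,"ay": 0,"az": 0,"hand": 0},{"dx": 0,"dy": 0,"dz": 0,"ax": 0,"ay": 0,"az": 0,"hand": 0}]}}

```text
clock: 22.45
eef_pos: [0.4638, 0.1943, 0.0895]
ee_rot: [0.0, 1.0, -0.019, -0.0]
wrist_force: [-4.2, 0.4, 6.1]
gripper_width: 0.0
```

Request:
{"api": "apply_moves", "payload": {"deltas": [{"dx": 0,"dy": 0,"dz": 0.0003,"ax": 0,"ay": 0,"az": 0,"hand": 0},{"dx": 0,"dy": 0,"dz": 0,"ax": 0,"ay": 0,"az": 0,"hand": 0}]}}

```text
clock: 22.65
eef_pos: [0.4638, 0.1943, 0.0893]
ee_rot: [0.0, 1.0, -0.019, -0.0]
wrist_force: [-4.8, -0.3, 6.9]
gripper_width: 0.0
```

Same depth as the first press, with a rising force. Releasing slowly, so the lid isn't left to jump.

Request:
{"api": "apply_moves", "payload": {"deltas": [{"dx": 0,"dy": 0,"dz": -0.001,"ax": 0,"ay": 0,"az": 0,"hand": 0},{"dx": 0,"dy": 0,"dz": -0.002,"ax": 0,"ay": 0,"az": 0,"hand": 0},{"dx": 0,"dy": 0,"dz": -0.002,"ax": 0,"ay": 0,"az": 0,"hand": 0},{"dx": 0,"dy": 0,"dz": -0.002,"ax": 0,"ay": 0,"az": 0,"hand": 0},{"dx": 0,"dy": 0,"dz": -0.003,"ax": 0,"ay": 0,"az": 0,"hand": 0},{"dx": 0,"dy": 0,"dz": 0,"ax": 0,"ay": 0,"az": 0,"hand": 0}]}}

```text
clock: 23.25
eef_pos: [0.464, 0.1943, 0.0994]
ee_rot: [-0.0, 1.0, -0.019, 0.0]
wrist_force: [0.0, -0.3, 0.2]
gripper_width: -0.0
```

No force at z 0.099, so the catch seems to hold. Backing away and looking.

Request:
{"api": "apply_moves", "payload": {"deltas": [{"dx": 0,"dy": 0,"dz": -0.01,"ax": 0,"ay": 0,"az": 0,"hand": 0},{"dx": 0,"dy": 0,"dz": -0.03,"ax": 0,"ay": 0,"az": 0,"hand": 0},{"dx": -0.005,"dy": 0,"dz": -0.04,"ax": 0,"ay": 0,"az": 0,"hand": 0},{"dx": 0,"dy": 0.03,"dz": -0.03,"ax": 0,"ay": 0,"az": 0,"hand": 0},{"dx": 0,"dy": 0.04,"dz": 0,"ax": 0,"ay": 0,"az": 0,"hand": 0},{"dx": 0,"dy": 0.045,"dz": 0,"ax": 0,"ay": 0,"az": 0,"hand": 0},{"dx": 0,"dy": 0.045,"dz": 0,"ax": 0,"ay": 0,"az": 0,"hand": 0},{"dx": 0,"dy": 0.04,"dz": 0,"ax": 0,"ay": 0,"az": 0,"hand": 0},{"dx": 0,"dy": 0.03,"dz": 0,"ax": 0,"ay": 0,"az": 0,"hand": 0},{"dx": 0,"dy": 0,"dz": 0,"ax": 0,"ay": 0,"az": 0,"hand": 0}]}}

```text
clock: 24.25
eef_pos: [0.4495, -0.0397, 0.2096]
ee_rot: [0.0, 1.0, -0.022, 0.0]
wrist_force: [-0.1, 0.9, -0.8]
gripper_width: 0.0001
```

```bash
python3 to.py; python3 - <<'E'
from h import *; import cv2
a=cams.snapshot("scene")["image"][:,:,::-1]; b=cams.snapshot("top")["image"][100:320,100:360,::-1]
a=cv2.resize(a[100:320,60:380],None,fx=1.35,fy=1.35,interpolation=cv2.INTER_CUBIC); b=cv2.resize(b,None,fx=1.35,fy=1.35,interpolation=cv2.INTER_CUBIC)
cv2.imwrite("pics/final.png",np.hstack([a,b]))
E
```

```text
t 24.25 pos [ 0.4495 -0.0397  0.2096] yaw -2.57 tilt [ 1.e-04 -9.e-04 -1.e+00] F [-0.05  0.94 -0.82] w 0.0001
```

View pics/final.png

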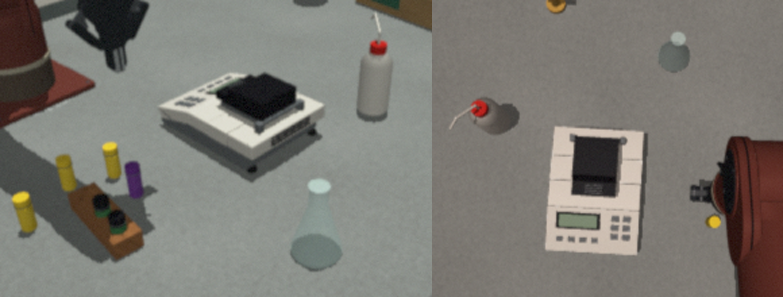

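The lid is shut at (258,98), with the arm about 0.23 m away and a second after release. The short standards at (102,205) and (117,222), the flask and the bottle are where they were. Handing in.

```bash
python3 -c "
from rig import arm; print(arm.close_job())"
```

```text
the job is handed in; nothing more can be done
None
```

The photometer is ready and the job is handed in, after about 24 s of the 70 s allowed:

- **Opening the lid:** I pressed the ledge to its stop, about 4–5 mm down with 9 N upward on the wrist. The lid sprang fully open.
- **Placing the standard:** I moved the tall standard from the near hole into the well. It touched bottom at the expected height, and a picture showed it seated before I closed the lid.
- **Closing the lid:** I swung it shut slowly with the shut fingers and pressed the ledge to the same depth, with 6.9 N upward at the end. After release the wrist read about zero, and the picture about a second later shows the lid held down by itself.
- **Everything else:** In the last picture the short standards, flask, wash bottle and yellow and purple look-alikes show no visible movement. The arm was clear of everything.

**Uncertainties:**
- **Camera disagreement:** The two cameras disagreed by up to about 5 mm in x. I handled this by comparing the standard and the well within each camera.
- **Sideways force:** The presses also showed up to 5 N sideways on the wrist, probably the fingers rubbing the hood. The highest total I read was about 10.4 N, against the 12 N limit. Force is only reported at the end of each move call, so I did not see any peaks in between.

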